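# Clip the temperature sensor on a battery pack and lock its service plug

## Task

Make the battery pack ready for its charging test. Squeeze the sensor clip open, take it off the parking bar and let it spring shut on the top edge of the pack's wide upright tab, upright, near the middle of the tab and with its jaw pads well down over the edge; only then turn the lock collar of the service plug clockwise until its lug reaches the raised arrow that marks locked. Leave the other things on the bench where they are.

Things in the scene. Friction and masses are not known exactly. Their poses are not given: they have to be found in the camera images.
- sensor_clip: Sprung sensor clip, 85 g, like a clothes-peg: jaws down, handles up, 74 mm tall. Origin midway between the jaw tips, at their lower end; z up the clip, x along the pivot (30 mm above the origin), y the way jaws and handles move. Steel jaw pads 20 mm wide (x), 12 mm high; an edge may go up 26 mm between the jaws. Starts clipped on the parking bar, jaw tips 14 mm below its edge.
- clip_grip (a point): Point between the two black handle plates, 60 mm above the origin of the clip. Handles: 24 mm wide (x), 38 to 74 mm above the origin; clip shut, they lean 0.2 rad outwards, 51 mm over their tops; squeezed fully they stand parallel, 34 mm over their outer faces. About 7 N per handle starts to open it, 14 N opens it fully; it can be carried by the squeezed handles.
- clip_pod (a point): Centre of the white sensor pod, 22 x 9 x 19 mm, on the outside of the -y jaw (y -8 to -17 mm, 3 to 22 mm above the jaw tips). The pod may face either side of the tab. The clip's poses belong to this half, which leans 0.2 rad about x when the clip is squeezed evenly, the other half as much the other way.
- clip_jaw (a joint): Opening of the clip (rad): about 0 when shut on a 3 mm plate, -0.12 when shut on nothing, 0.4 when squeezed fully open (then about 15 mm between the jaw tips).
- park_stand: Parking stand, fixed: dark base 110 x 70 x 12 mm with an upright steel bar on it, 80 mm long (x), 3 mm thick (y), its top edge 68 mm above the bench. Origin: centre of the base's underside, z up.
- pack: Battery pack, fixed in its nest: 108 x 148 x 72 mm block of green cells (x, y, z) with flat metal strips on top. Origin: centre of its underside, z up. On its top (z = 72 mm): the wide tab near its +y end, the service plug with its lock collar, and a narrow tab (16 mm wide, 15 mm high, at x = -40, y = -66 mm), which is not the one wanted.
- tab_edge (a point): Middle of the top edge of the pack's wide upright tab: a steel plate 40 mm long (x), 3 mm thick (y), standing 30 mm above the pack's top. x along the edge, y across the plate, z up.
- collar_axis (a point): Point on the upright axis of the lock collar, 20 mm above the pack's top (the fixed black plug in its middle, 34 mm across, rises to 36 mm above the pack's top). The collar is a grey ring 54 mm across on a fixed grey flange 98 mm across, 4 mm thick.
- collar_lug (a point): Centre of the top of the collar's upright lug: a grey post 12 mm (radial) x 10 mm x 32 mm, 34 mm from the collar's axis, from 9 to 41 mm above the pack's top. It moves with the collar and can be pushed sideways or pinched from above.
- lock_collar (a joint): Angle of the collar (rad), growing clockwise as seen from above: 0 to 0.25 at the start, 1.31 with the lug at the locked mark, where it meets a stop. It stays where it is left; about 3 N at the lug turns it.
- locked_mark (a point): Raised pale arrow, 14 mm long, on the flange, 40 mm from the collar's axis: the lug stands in line with it when locked.
- bare_pack: Bystander: loose block of bare cells, 88 x 108 x 72 mm, 1 kg. Origin: centre of its underside.
- pliers: Bystander: pliers lying on the bench, about 150 x 50 x 12 mm. Origin: on the bench near their middle.
- strip_tray: Bystander: open black tray with metal strips, 130 x 90 x 28 mm. Origin: centre of its underside.

How it is judged:
By the outcome, as a careful person would: the job done as asked, in the order asked, and still so for the second after the job is handed in, with the robot touching nothing.
It also fails if it takes over 59 s, if anything falls off the work surface, if the arm or the gripper's body presses on something with over 40 N, if the wrist force passes 120 N, or if a joint passes its speed limit or range.

## Robot

A 6-joint arm with a two-finger parallel gripper is mounted at the origin on the work surface. World frame = base frame: x ahead of the robot, y to its left, z up, the work surface at z = 0. Lengths are in mm, angles in rad, forces in N, time in s.
With the tool pointing down it reaches from about 150 to 775 mm from the base axis. Payload 6.1 kg.
Tool frame: the origin (TCP) lies midway between the tips of the shut fingers; the grasp point (between the pads) lies 19 mm behind it; z points along the fingers, y is the line along which they close (so a half turn about z gives the same grasp; the last joint's range is limited). The gripper opens to 85 mm and grips with 20 to 120 N. Pads are 22 mm wide; open, the fingers measure 114 mm over their backs; the gripper's body (76 mm by 85 mm) begins 54 mm behind the grasp point. The pads swing forward as they close: fully open they stand 13 mm farther back than shut.
Start: joints at [1.281, 0.126, -0.04, 1.405, 0, 1.571], TCP at [150.018, 503.093, 231.295] pointing down, gripper open.
Joint ranges: [-2.72, 2.72], [-0.95, 1.95], [-1.27, 1.35], [-1.78, 2.02], [-1.46, 1.47], [-3.14, 3.14]. Speed limits (rad/s): [2.39, 2.39, 3.01, 3.14, 3.14, 3.14].

## Interface

Orientations are given as a rotation vector (axis times angle).
In Python, from plant import r gives the robot as it stands. The module is installed in compiled form; this text tells all that it offers.
- The arm moves only by the shell command python3 -m creep 'ROWS' [OPENING]. ROWS is JSON, a list that holds one entry, the list of rows, each a list of 6 numbers: the shift along the tool's x, y, z normalised to -1 to 1, where 1 is 0.5 m, then the turn, a rotation vector about the tool's x, y, z normalised to -1 to 1, where 1 is pi rad. A call has 1 to 20 rows; each row is the pose to reach, as a shift and turn from the pose commanded when the call began, along the tool's axes at that moment, turning the shorter way round; what a row does not reach only later rows make up. A row lasts 1/10 s, in which the tool goes at most 50 mm and 8.59 degrees, less where a joint would pass 70% of its speed; a pose out of reach is approached as far as the arm can. A call with a number of a shift or a turn outside -1 to 1 is refused whole. A call with a gripper value outside its range is refused whole. OPENING is the opening, from 0 (shut) to 1 (fully open), set as the call begins (- or left out, the last holds). The fingers move at their own pace and stop on an object; the grip force is fixed at half the most. Time passes only in rows, so rows that repeat a pose let the fingers close. It gives the time, the measured TCP pose, the force, the opening and the grip force at its end, in the units of the state.
- r.observe(): the state, without advancing time (a new reading comes with each control period).
- r.read_camera(name): name is "side" or "top"; returns a dict with "pixels" (400x640x3 uint8, blue, green, red), "camera_matrix" (3x3 intrinsics, pixels), "position" and "orientation" of the camera in the world. Camera axes: x right, y up, looking along -z (the intrinsics and any distortion apply to the point x, -y, -z); pixel columns grow to the right and rows downward; lengths in mm; the calibration is good to about 2 mm. A picture is of the moment at which its call begins. There is no depth.
- r.hand_in(): hands the job in; it is judged then, once.
Trained networks look in a picture, given as the dict that the camera call returned (one of the last four; its "shot" number tells which), for a name from the list of things; names that differ only in an ending like _2 or _b are one class to them, and where a whole thing is asked for, a point or a joint stands for the part that bears it (a point fixed in the world has none). Each returns a list of dicts, best first, with "score" (0 to 1); they miss things now and then, are a little off and sometimes report something else, mostly with a low value. They report only what shows in the picture. A call takes as long as a camera call.
- r.find_in(query, picture): "pixel" ([row, column] in pixels, amid what is visible of it).
- r.regions_of(query, picture): "region" (400x640 bool, what is visible of it) and "pixel" ([row, column] in pixels, amid what is visible of it).
- r.pinpoint(query, picture): "pixel" ([row, column] in pixels: a listed point, or the origin of a listed thing).
The state is a dict: "time": time; "q": joint angles; "joint_vel": joint speeds; "joint_torque": joint torques, N m; "eef_pos": TCP position; "eef_rot": TCP orientation; "wrist_force": force on the tool from outside, world axes, zero at the start; "torque": the same for the moment, N m; "gripper_width": finger opening in mm; "gripper_force": force on a finger pad.
Only numpy, scipy, OpenCV 4.12 (cv2) and the standard library are available. Lean on these libraries where they do the work, as an engineer would, in place of code of your own. Each camera call takes 0.05 s, during which the arm holds its last target. There are 200 camera calls.

## Working session

There is one attempt and no reset: what is moved stays moved. The work goes in short steps, Python scripts to look and compute and a shell command to move; the robot and the scene stay as the last step left them, time stands still between calls to the robot, and variables do not carry over. Pictures are saved under pics/ and viewed, at most 10 in all, crops included, and the job is handed in when it is done.

```bash
mkdir -p pics; cat > h.py <<'E'
import numpy as np, cv2
from scipy.spatial.transform import Rotation as R
from plant import r
def cam(n):
    return r.read_camera(n)
def rot(p):
    o=np.array(p["orientation"],float)
    return o if o.shape==(3,3) else (R.from_rotvec(o).as_matrix() if o.size==3 else R.from_quat(o).as_matrix())
def ray(p,px):
    K=np.array(p["camera_matrix"]); v=np.linalg.inv(K)@[px[1],px[0],1]
    d=rot(p)@[v[0],-v[1],-v[2]]; return np.array(p["position"],float),d/np.linalg.norm(d)
def atz(p,px,z):
    o,d=ray(p,px); return o+d*(z-o[2])/d[2]
def tri(a,pa,b,pb):
    o1,d1=ray(a,pa);o2,d2=ray(b,pb)
    t=np.linalg.lstsq(np.c_[d1,-d2],o2-o1,rcond=None)[0]
    x,y=o1+t[0]*d1,o2+t[1]*d2
    return (x+y)/2,np.linalg.norm(x-y)
def proj(p,X):
    v=rot(p).T@(np.array(X)-p["position"]); u=np.array(p["camera_matrix"])@[v[0],-v[1],-v[2]]
    return u[1]/u[2],u[0]/u[2]
E
python3 - <<'E'
from h import *
s,t=cam("side"),cam("top")
for n,p in(("side",s),("top",t)):
    print(n,{k:(np.round(v,3).tolist()) for k,v in p.items() if k!="pixels" and not isinstance(v,(str,))})
cv2.imwrite("pics/a.png",s["pixels"]);cv2.imwrite("pics/b.png",t["pixels"])
for q in["sensor_clip","clip_grip","clip_pod","park_stand","pack","tab_edge","collar_axis","collar_lug","locked_mark","bare_pack","pliers","strip_tray"]:
    A,B=r.pinpoint(q,s),r.pinpoint(q,t)
    f=lambda L:[(np.round(x["pixel"],1).tolist(),round(x["score"],2)) for x in L[:2]]
    print(q,f(A),f(B), [np.round(z,1).tolist() for z in tri(s,A[0]["pixel"],t,B[0]["pixel"])] if A and B else "")
o=r.observe();print(o["time"],np.round(o["eef_pos"],1),np.round(o["eef_rot"],3))
E
```

```text
side {'camera_matrix': [[364.921, 0.0, 317.42], [0.0, 364.921, 203.065], [0.0, 0.0, 1.0]], 'position': [263.254, -386.53, 562.901], 'orientation': [0.821, -0.311, -0.735], 'shot': 1}
top {'camera_matrix': [[494.29, 0.0, 318.132], [0.0, 494.29, 202.765], [0.0, 0.0, 1.0]], 'position': [559.481, 8.817, 1205.994], 'orientation': [0.073, -0.051, -1.549], 'shot': 2}
sensor_clip [([297.4, 382.5], 0.81)] [([235.7, 414.8], 0.52), ([244.1, 413.4], 0.23)] [[578.6, -201.1, 48.5], 0.1]
clip_grip [([269.1, 386.7], 0.79)] [([236.1, 418.9], 0.66), ([235.6, 421.5], 0.56)] [[578.0, -198.6, 120.0], 3.9]
clip_pod [([301.1, 390.7], 0.78)] [([234.5, 423.7], 0.76)] [[580.1, -218.7, 54.9], 4.8]
park_stand [([321.9, 377.8], 0.93), ([191.6, 215.6], 0.66)] [([242.5, 413.3], 0.88)] [[563.5, -207.3, -1.1], 1.9]
pack [([238.1, 218.1], 0.96), ([299.1, 384.1], 0.15)] [([277.1, 262.7], 0.7), ([161.8, 307.0], 0.51)] [[475.2, 154.5, 5.6], 7.3]
tab_edge [([187.0, 192.5], 0.57), ([200.3, 337.5], 0.21)] [([277.9, 232.2], 0.78)] [[477.9, 209.5, 112.1], 3.1]
collar_axis [([212.0, 211.6], 0.56)] [([278.4, 266.6], 0.74), ([236.5, 413.7], 0.6)] [[475.0, 137.1, 92.2], 1.4]
collar_lug [([189.0, 216.7], 0.82)] [([266.8, 252.5], 0.72), ([275.8, 260.2], 0.59)] [[504.7, 164.1, 116.5], 6.4]
locked_mark [([254.1, 429.6], 0.24)] [([258.3, 270.3], 0.96)] [[572.7, -61.5, 175.0], 375.4]
bare_pack [([202.4, 342.4], 0.63), ([272.1, 386.9], 0.57)] [([161.6, 306.4], 0.67)] [[759.5, 56.6, -11.8], 4.2]
pliers [([265.0, 289.4], 0.94), ([321.6, 373.5], 0.34)] [([251.4, 331.4], 0.63)] [[537.5, -8.4, 2.7], 0.9]
strip_tray [([251.8, 432.0], 0.62)] [([161.7, 403.1], 0.86)] [[763.0, -183.7, -1.8], 7.9]
1.3 [150.  503.1 231.3] [-0.454 -3.109 -0.   ]
```

```bash
python3 - <<'E'
import cv2
a=cv2.imread("pics/a.png");b=cv2.imread("pics/b.png")
x=cv2.resize(a[150:350,150:450],(600,400),interpolation=3) 
c1=cv2.resize(b[215:325,200:310],(400,400),interpolation=3);c2=cv2.resize(b[190:300,360:470],(400,400),interpolation=3)
cv2.imwrite("pics/c.png",cv2.resize(a[150:350,150:420],(800,592),interpolation=2))
cv2.imwrite("pics/d.png",cv2.hconcat([c1,c2]))
E
```

```text
(no output)
```

View pics/c.png

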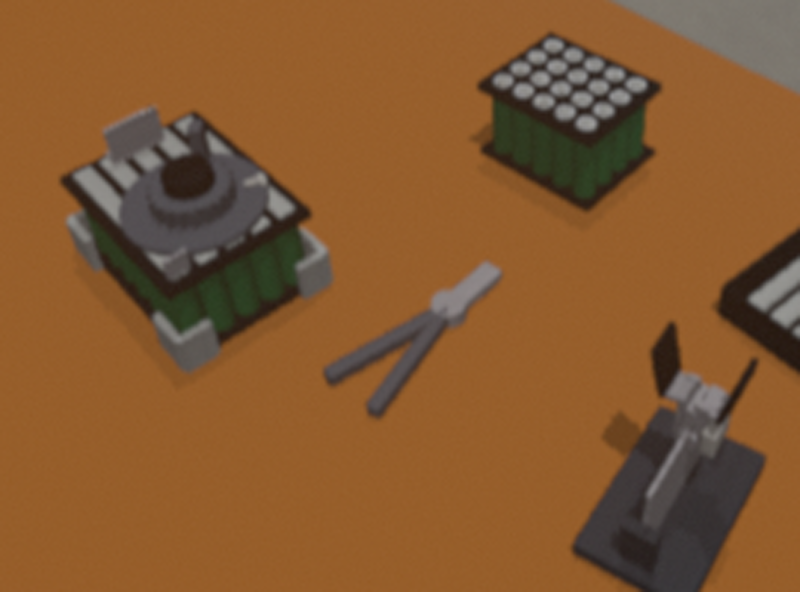

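View pics/d.png

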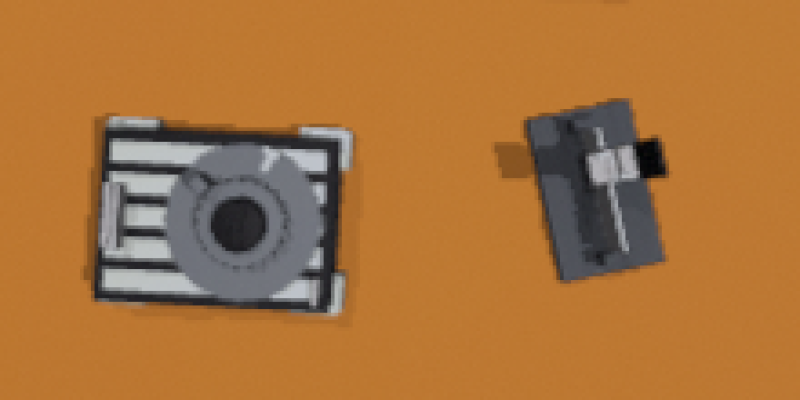

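The side crop shows the tab at (133,133), the lug at (197,135), the arrow at (258,182), and the clip on the bar at about (695,390). The top crop shows the collar centred at (238,223), the lug at (200,182), the arrow at (270,158), the tab at (108,215), and the clip on the bar at (612,165) with its pod to the right (-y). Next I fit the poses from the corners and overlay the models.

```bash
cat > fit.py <<'E'
from h import *
from scipy.optimize import least_squares
def X(pose,L):
    c,s=np.cos(pose[2]),np.sin(pose[2]); return np.array([[c,-s,0],[s,c,0],[0,0,1]])@L+[pose[0],pose[1],0]
def fit(p0,obs):  # obs: (pic, px, local)
    f=lambda p:np.concatenate([np.subtract(proj(c,X(p,np.array(l,float))),px) for c,px,l in obs])
    s=least_squares(f,p0,loss="soft_l1"); return s.x,np.round(s.fun.reshape(-1,2),1)
E
python3 - <<'E'
from fit import *
s,t=cam("side"),cam("top")
T1=lambda c,r_:(215+r_*110/400,200+c*110/400)
T2=lambda c,r_:(190+r_*110/400,360+(c-400)*110/400)
S=lambda c,r_:(150+r_*200/592,150+c*270/800)
pk=[(t,T1(107,127),(54,74,72)),(t,T1(340,142),(54,-74,72)),(t,T1(330,310),(-54,-74,72)),(t,T1(95,298),(-54,74,72)),
 (s,S(62,180),(-54,74,72)),(s,S(195,113),(54,74,72)),(s,S(310,212),(54,-74,72)),(s,S(172,292),(-54,-74,72))]
p,e=fit([475,150,-.07],pk);print("pack",np.round(p,3),e.tolist())
st=[(t,T2(527,120),(55,35,12)),(t,T2(630,98),(55,-35,12)),(t,T2(665,262),(-55,-35,12)),(t,T2(562,283),(-55,35,12)),
 (s,S(574,550),(-55,35,12)),(s,S(765,460),(55,-35,12)),(s,S(662,408),(55,35,12))]
b,e=fit([565,-207,.24],st);print("stand",np.round(b,3),e.tolist())
# clip, with stand's yaw, tips z 54
obs=[]
for c in(s,t):
    for q,l in(("sensor_clip",(0,0,54)),("clip_grip",(0,0,114)),("clip_pod",(0,-12.5,66.5))):
        L=r.pinpoint(q,c)
        if L: obs.append((c,L[0]["pixel"],l))
g=lambda q:fit([q[0],q[1],b[2]],obs)
k,e=g(b);print("clip",np.round(k,3),e.tolist())
loc=lambda P,o:X([0,0,-o[2]],np.r_[np.array(P[:2])-o[:2],0])[:2].round(1)
print("clip in stand",loc(k,b))
for q,z in(("tab_edge",102),("collar_axis",92),("collar_lug",113),("locked_mark",77)):
    for c in(s,t):
        for L in r.pinpoint(q,c)[:1]:
            P=atz(c,L["pixel"],z);print(q,P.round(1),"in pack",loc(P,p),round(L["score"],2))
ims=[c["pixels"].copy() for c in(s,t)]
def dr(po,pts,col):
    for im,c in zip(ims,(s,t)):
        cv2.polylines(im,[np.array([proj(c,X(po,np.array(l,float)))[::-1] for l in pts]).round().astype(int)],False,col,1)
dr(b,[(-40,0,68),(40,0,68)],(0,255,255)); dr(k,[(0,0,54),(0,0,128)],(0,0,255)); dr(k,[(-12,25,127),(12,25,127),(12,-25,127),(-12,-25,127),(-12,25,127)],(255,0,0))
cv2.imwrite("pics/e.png",cv2.hconcat([cv2.resize(ims[0][235:345,340:450],(400,400),interpolation=2),cv2.resize(ims[1][190:300,360:470],(400,400),interpolation=2)]))
E
```

```text
pack [ 4.80106e+02  1.53397e+02 -2.90000e-02] [[0.2, 0.2], [-0.6, 0.6], [1.0, 0.8], [0.9, 0.4], [-1.6, -0.9], [-1.9, 0.4], [-1.9, 0.9], [-0.4, -1.3]]
stand [ 5.61861e+02 -2.07484e+02  2.30000e-01] [[0.6, 0.4], [0.6, 0.5], [0.4, 1.2], [0.7, 0.9], [-1.8, -0.6], [-1.7, 1.3], [-1.5, -0.5]]
clip [ 578.104 -202.094   12.611] [[1.6, 0.2], [0.5, 1.1], [-1.1, -1.2], [-0.4, -0.3], [0.1, -2.2], [0.0, 0.7]]
clip in stand [17.   1.5]
tab_edge [477.3 206.2 102. ] in pack [-4.4 52.7] 0.9
tab_edge [473.5 214.5 102. ] in pack [-8.4 60.9] 0.61
collar_axis [474.9 136.9  92. ] in pack [ -4.8 -16.6] 0.74
collar_axis [478.4 139.6  92. ] in pack [ -1.3 -13.9] 0.62
collar_lug [504.2 163.9 113. ] in pack [23.8 11.2] 0.88
collar_lug [502.5 162.3 113. ] in pack [22.1  9.5] 0.86
locked_mark [520.5 129.9  77. ] in pack [ 41.  -22.3] 0.92
locked_mark [519.5 129.4  77. ] in pack [ 40.1 -22.8] 0.87
```

View pics/e.png

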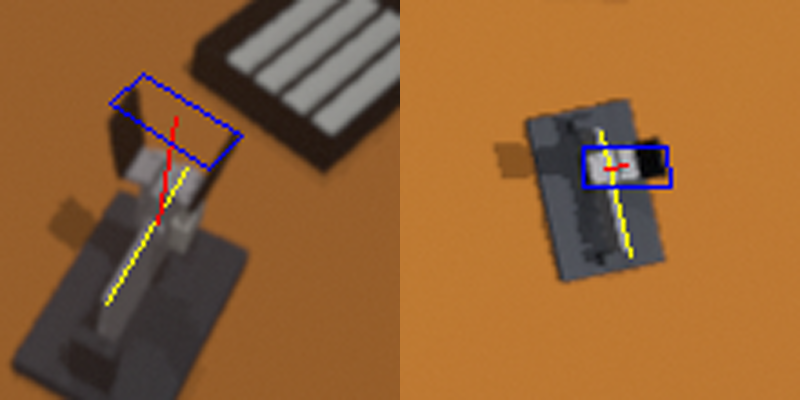

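The overlay matches the bar in the top view; the clip box fits once the clip takes the bar's yaw (0.23). The clip is at about (578.5,-203), tips at z 54. I'll move towards it.

```bash
cat >> h.py <<'E'
def row(tgt,ang,frm=None):  # tool down, tool y at world angle ang; measured pose as start
    o=r.observe() if frm is None else frm
    R0=R.from_rotvec(o["eef_rot"]); y=np.array([np.cos(ang),np.sin(ang),0]); z=np.array([0,0,-1.])
    T=R.from_matrix(np.c_[np.cross(y,z),y,z])
    d=R0.inv().apply(np.array(tgt)-o["eef_pos"])/500; w=(R0.inv()*T).as_rotvec()/np.pi
    return np.r_[d,w].round(4).tolist()
E
python3 - <<'E'
from h import *
print(row([400,100,235],1.5)); 
E
```

```text
[-0.7095, -0.6297, -0.0074, -0.0, 0.0, -0.0697]
```

```bash
python3 -m creep '[[[-0.71,-0.63,-0.007,0,0,-0.07],[-0.71,-0.63,-0.007,0,0,-0.07],[-0.71,-0.63,-0.007,0,0,-0.07],[-0.71,-0.63,-0.007,0,0,-0.07],[-0.71,-0.63,-0.007,0,0,-0.07],[-0.71,-0.63,-0.007,0,0,-0.07],[-0.71,-0.63,-0.007,0,0,-0.07],[-0.71,-0.63,-0.007,0,0,-0.07],[-0.71,-0.63,-0.007,0,0,-0.07],[-0.71,-0.63,-0.007,0,0,-0.07],[-0.71,-0.63,-0.007,0,0,-0.07],[-0.71,-0.63,-0.007,0,0,-0.07]]]'
python3 - <<'E'
from h import *
print(r.observe()["q"]);print(row([578.5,-203,190],1.571+.23))
E
```

```text
time: 3.3
eef_pos: [400.2, 99.4, 234.8]
eef_rot: [-0.113, -3.139, -0.0]
wrist_force: [0.1, 0.1, 0.2]
gripper_width: 85.7
gripper_force: 0.0
[ 2.43167525e-01 -8.64695580e-02 -2.49099283e-01  1.40840768e+00
  3.84074622e-04  3.14989479e-01]
[-0.3991, -0.5777, 0.0892, 0.0001, -0.0001, -0.0961]
```

```bash
python3 -m creep '[[[-0.40,-0.578,0.089,0,0,-0.096],[-0.40,-0.578,0.089,0,0,-0.096],[-0.40,-0.578,0.089,0,0,-0.096],[-0.40,-0.578,0.089,0,0,-0.096],[-0.40,-0.578,0.089,0,0,-0.096],[-0.40,-0.578,0.089,0,0,-0.096],[-0.40,-0.578,0.089,0,0,-0.096],[-0.40,-0.578,0.089,0,0,-0.096],[-0.40,-0.578,0.089,0,0,-0.096],[-0.40,-0.578,0.089,0,0,-0.096]]]'
python3 - <<'E'
from h import *
s=cam("side");t=cam("top")
o=r.observe();print(o["q"].round(2));print(row([578.5,-203,93],1.571+.23))
k=[cv2.resize(s["pixels"][200:340,310:450],(400,400),interpolation=2),cv2.resize(t["pixels"][170:310,345:485],(400,400),interpolation=2)]
cv2.imwrite("pics/f.png",cv2.hconcat(k))
E
```

```text
time: 4.3
eef_pos: [579.5, -200.9, 190.0]
eef_rot: [0.365, -3.119, -0.002]
wrist_force: [-0.8, 0.2, -0.5]
gripper_width: 85.7
gripper_force: 0.0
[-0.33  0.3   0.08  1.36  0.   -0.57]
[0.0027, -0.0044, 0.1957, 0.0001, 0.0001, 0.0011]
```

View pics/f.png

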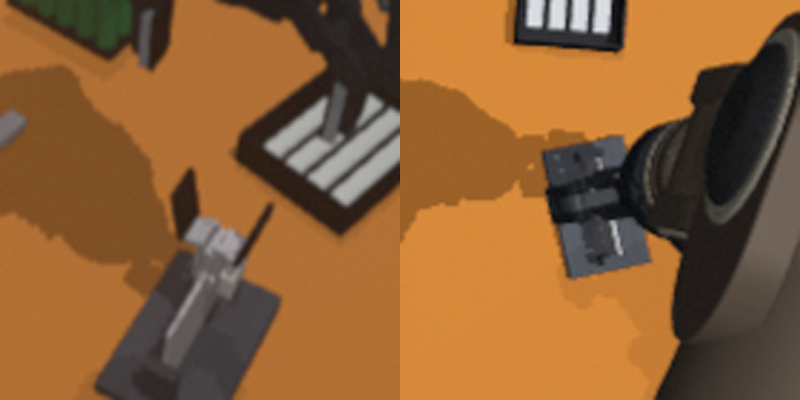

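The side view shows the fingertips at crop (148,68) and (332,140), and the handle tops at about (187,170) and (270,205). I'll compare these two relative to each other.

```bash
python3 - <<'E'
from h import *
s=cam("side")
px=lambda c,r_:(200+r_/2.857,310+c/2.857)
print(atz(s,px(240,104),203).round(1),[atz(s,px(a,b),203).round(1) for a,b in((148,68),(332,140))])
print(atz(s,px(228.5,187.5),127).round(1),[atz(s,px(a,b),127).round(1) for a,b in((187,170),(270,205))])
print(r.observe()["eef_pos"].round(1))
for q,z in(("clip_grip",114),("sensor_clip",54),("clip_pod",66.5)):
    L=r.pinpoint(q,s); print(q,[(atz(s,l["pixel"],z).round(1),round(l["score"],2)) for l in L[:1]])
E
```

```text
[ 571.8 -207.6  203. ] [array([ 560.1, -160.7,  203. ]), array([ 582.6, -251.1,  203. ])]
[ 583.3 -202.3  127. ] [array([ 577.3, -179.1,  127. ]), array([ 589. , -224.7,  127. ])]
[ 579.3 -200.7  191.1]
clip_grip [(array([ 574.7, -200. ,  114. ]), 0.82)]
sensor_clip [(array([ 579.9, -199.5,   54. ]), 0.72)]
clip_pod [(array([ 573.5, -219.9,   66.5]), 0.57)]
```

```bash
python3 -m creep '[[[0.001,-0.002,0.06,0,0,0.001],[0.001,-0.002,0.12,0,0,0.001],[0.001,-0.002,0.16,0,0,0.001],[0.001,-0.002,0.196,0,0,0.001],[0.001,-0.002,0.196,0,0,0.001]]]'
python3 -m creep '[[[0,0,0,0,0,0],[0,0,0,0,0,0],[0,0,0,0,0,0],[0,0,0,0,0,0],[0,0,0,0,0,0]]]' 0.57
```

```text
time: 5.1
eef_pos: [577.5, -202.5, 89.9]
eef_rot: [0.359, -3.117, -0.003]
wrist_force: [-0.7, -0.6, 0.5]
gripper_width: 85.2
gripper_force: 0.0
time: 5.6
eef_pos: [579.4, -203.7, 92.7]
eef_rot: [-0.358, 3.121, -0.001]
wrist_force: [-0.3, 0.0, -1.5]
gripper_width: 48.8
gripper_force: 5.3
```

```bash
python3 -m creep '[[[0,0,0,0,0,0],[0,0,0,0,0,0],[0,0,0,0,0,0]]]' 0.5
python3 -m creep '[[[0,0,0,0,0,0],[0,0,0,0,0,0],[0,0,0,0,0,0],[0,0,0,0,0,0],[0,0,0,0,0,0]]]' 0.36
```

```text
time: 5.9
eef_pos: [579.2, -203.6, 92.2]
eef_rot: [0.358, -3.121, -0.0]
wrist_force: [-0.0, -0.2, -1.2]
gripper_width: 43.1
gripper_force: 7.0
time: 6.4
eef_pos: [579.3, -203.5, 92.3]
eef_rot: [0.358, -3.121, -0.0]
wrist_force: [-0.3, -0.3, -0.4]
gripper_width: 32.7
gripper_force: 60.3
```

```bash
python3 -m creep '[[[0,0,-0.03,0,0,0],[0,0,-0.07,0,0,0],[0,0,-0.12,0,0,0],[0,0,-0.17,0,0,0],[0,0,-0.22,0,0,0],[0,0,-0.22,0,0,0],[0,0,-0.22,0,0,0]]]'
cat > look.py <<'E'
from fit import *
def look(fn,sc,tc):
    s=cam("side");t=cam("top")
    cv2.imwrite("pics/"+fn,cv2.hconcat([cv2.resize(p["pixels"][a:a+140,b:b+140],(400,400),interpolation=2) for p,(a,b) in((s,sc),(t,tc))]))
    return s,t
E
python3 - <<'E'
from look import *
s,t=look("g.png",(180,310),(170,345))
o=r.observe();print(o["eef_pos"].round(1),o["wrist_force"].round(1),o["gripper_width"],o["gripper_force"])
for c in(s,t):
  for q in("tab_edge","collar_axis","collar_lug"):
    for L in r.pinpoint(q,c)[:1]: print(q,atz(c,L["pixel"],dict(tab_edge=102,collar_axis=92,collar_lug=113)[q]).round(1),round(L["score"],2))
cv2.imwrite("pics/h.png",cv2.hconcat([cv2.resize(p["pixels"][a:a+100,b:b+100],(400,400),interpolation=2) for p,(a,b) in((s,(160,160)),(t,(225,205)))]))
E
```

```text
time: 7.1
eef_pos: [579.5, -203.7, 202.4]
eef_rot: [-0.358, 3.12, -0.001]
wrist_force: [-0.3, -0.0, -1.3]
gripper_width: 32.8
gripper_force: 60.4
[ 578.8 -203.4  200.8] [-0.2  0.3 -0.9] 32.90111200313551 60.36727841827087
tab_edge [482.7 211.8 102. ] 0.59
collar_axis [471.2 141.5  92. ] 0.62
collar_lug [505.6 167.9 113. ] 0.95
tab_edge [483.2 211.3 102. ] 0.91
collar_axis [479.1 138.   92. ] 0.96
collar_lug [506.3 167.7 113. ] 0.64
```

View pics/g.png

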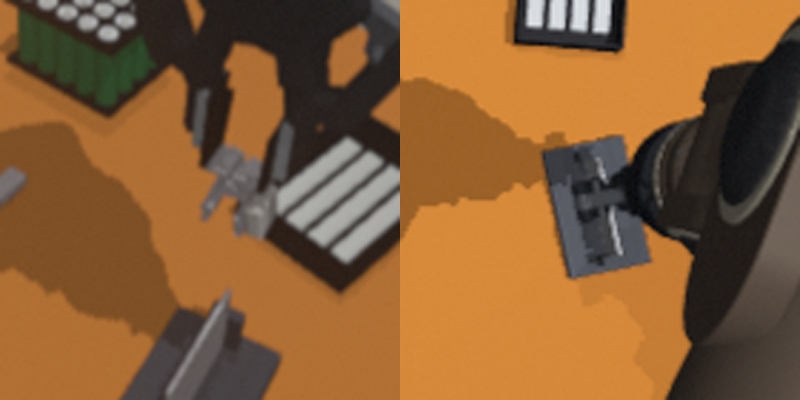

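View pics/h.png

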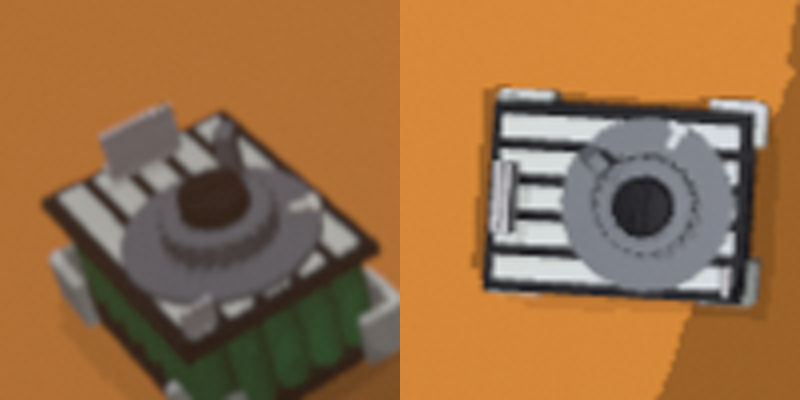

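The clip is in hand with its jaws open (side crop, about (235,185)). In the second picture the tab's top edge runs from (100,135) to (168,105) in the side crop and along column ~495, rows 161 to 235, in the top crop.

```bash
python3 - <<'E'
from fit import *
s,t=cam("side"),cam("top")
S=lambda c,r_:(160+r_/4,160+c/4); T=lambda c,r_:(225+r_/4,205+(c-400)/4)
for n,c,a,b in(("side",s,S(102,136),S(170,106)),("top",t,T(494,234),T(500,161))):
    A,B=atz(c,a,102),atz(c,b,102);d=B-A;print(n,A.round(1),B.round(1),((A+B)/2).round(1),"len",round(np.linalg.norm(d),1),"yaw",round(np.arctan2(d[1],d[0]),3))
# pack refit with these finer views
pk=[(t,T(500,100),(54,74,72)),(t,T(754,115),(54,-74,72)),(t,T(744,302),(-54,-74,72)),(t,T(487,290),(-54,74,72)),
 (s,S(43,202),(-54,74,72)),(s,S(222,112),(54,74,72)),(s,S(378,248),(54,-74,72)),(s,S(190,360),(-54,-74,72))]
for nm,o in(("top",pk[:4]),("side",pk[4:]),("both",pk)):
    p,e=fit([478,153,-.03],o);print(nm,p.round(3),e.tolist())
    k=[(c,px) for c,px in((t,T(642,207)),(s,S(215,203)))]
for c,px in((t,T(642,207)),(s,S(215,200))): print("axis",atz(c,px,108).round(1))
for c in(s,t):
  for q in("tab_edge","collar_axis","collar_lug","locked_mark"):
    for L in r.pinpoint(q,c)[:1]: print(q,atz(c,L["pixel"],dict(tab_edge=102,collar_axis=92,collar_lug=113,locked_mark=77)[q]).round(1),round(L["score"],2))
E
```

```text
side [462.3 211.7 102. ] [499.3 208.3 102. ] [480.8 210.  102. ] len 37.1 yaw -0.09
top [463.2 219.9 102. ] [503.5 218.  102. ] [483.3 218.9 102. ] len 40.3 yaw -0.047
top [ 4.80627e+02  1.53726e+02 -3.00000e-02] [[-0.1, -0.5], [-0.5, 0.5], [0.6, 0.4], [0.1, -0.4]]
side [ 4.77454e+02  1.49241e+02 -2.70000e-02] [[0.4, -1.0], [-0.4, 0.6], [-0.7, 1.3], [0.3, -0.7]]
both [ 4.79440e+02  1.52468e+02 -2.80000e-02] [[0.5, -0.0], [-0.0, 1.0], [1.0, 1.0], [0.7, 0.2], [-0.9, -0.8], [-1.4, 0.7], [-1.9, 1.1], [-1.3, -0.7]]
axis [480.3 137.5 108. ]
axis [473.2 121.9 108. ]
tab_edge [476.7 215.2 102. ] 0.83
collar_axis [474.4 139.1  92. ] 0.91
collar_lug [504.1 169.9 113. ] 0.57
locked_mark [513.6 126.2  77. ] 0.82
tab_edge [478.5 213.3 102. ] 0.69
collar_axis [484.2 138.4  92. ] 0.56
collar_lug [503.9 164.7 113. ] 0.66
locked_mark [521.9 122.9  77. ] 0.94
```

```bash
python3 - <<'E'
from h import *
print(row([481.5,214,200],1.541))
E
```

```text
[0.0012, 0.8577, 0.0046, -0.0, 0.0, 0.0822]
```

```bash
python3 -m creep '[[[0,0.05,0,0,0,0],[0,0.12,0,0,0,0.01],[0,0.20,0,0,0,0.02],[0,0.28,0,0,0,0.03],[0,0.36,0,0,0,0.04],[0,0.44,0,0,0,0.05],[0,0.52,0,0,0,0.06],[0,0.60,0,0,0,0.07],[0,0.68,0,0,0,0.08],[0.001,0.76,0,0,0,0.082],[0.001,0.81,0,0,0,0.082],[0.001,0.84,0,0,0,0.082],[0.001,0.858,0.004,0,0,0.082],[0.001,0.858,0.04,0,0,0.082],[0.001,0.858,0.07,0,0,0.082],[0.001,0.858,0.08,0,0,0.082],[0.001,0.858,0.08,0,0,0.082],[0.001,0.858,0.08,0,0,0.082]]]'
python3 - <<'E'
from look import *
s,t=cam("side"),cam("top")
o=r.observe();print([np.round(o[k],2) for k in("eef_pos","eef_rot","q","gripper_width")])
cv2.imwrite("pics/i.png",cv2.hconcat([cv2.resize(s["pixels"][140:220,150:230],(520,520),interpolation=2),cv2.resize(t["pixels"][225:325,195:250],(280,520),interpolation=2)]))
E
```

```text
time: 9.8
eef_pos: [482.0, 213.8, 162.9]
eef_rot: [0.047, 3.141, 0.0]
wrist_force: [0.5, -0.1, -0.6]
gripper_width: 32.2
gripper_force: 60.4
[array([482.15, 214.06, 163.16]), array([0.05, 3.14, 0.  ]), array([ 0.42,  0.14, -0.17,  1.26, -0.  ,  0.45]), np.float64(32.65)]
```

View pics/i.png

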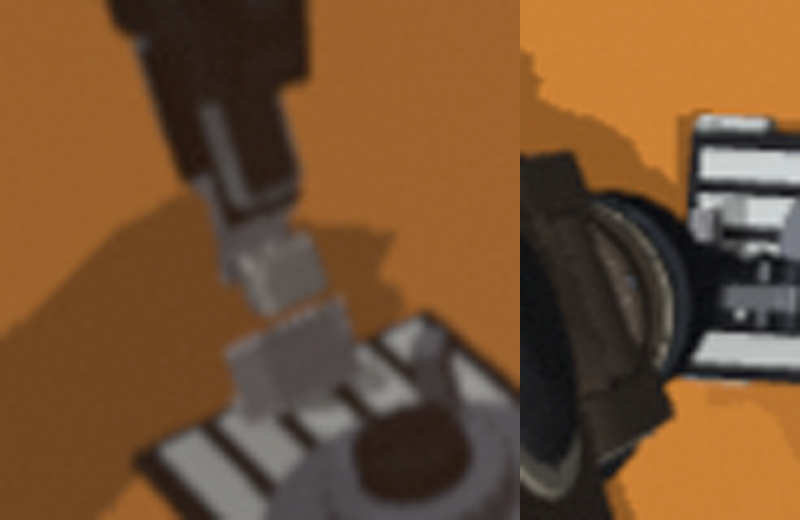

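The side crop shows the pod above the tab, with its lower front edge from (268,312) to (328,288); the tab's top edge runs from (225,352) to (345,298). Next I compare the predicted and seen offsets of both.

```bash
cat > rel.py <<'E'
from look import *
def podpt(c,yaw,l,tipz,phi=-.2):
    y,z=l[1],l[2]-30; cs,sn=np.cos(phi),np.sin(phi)
    return X([c[0],c[1],yaw],np.array([l[0],y*cs-z*sn,y*sn+z*cs+30+tipz]))
E
python3 - <<'E'
from rel import *
s=cam("side"); o=r.observe(); C=o["eef_pos"]; tz=C[2]-38.5
cr=lambda P:tuple(np.round(np.subtract(proj(s,P),(140,150))*6.5,0)[::-1])
for n,l in(("low front L",(-11,-17,3)),("low front R",(11,-17,3)),("up front L",(-11,-17,22)),("up front R",(11,-17,22)),("low back R",(11,-8,3))): print(n,cr(podpt(C,-.03,l,tz)))
for P in((-20,0,102),(20,0,102),(-20,0,72),(20,0,72)): print("tab",P,cr(X([482,214,-.03],np.array(P,float))))
G=cv2.resize(s["pixels"][140:220,150:230],(520,520),interpolation=2)
for q in("clip_pod","tab_edge"):
    for L in r.regions_of(q,s)[:1]:
        m=L["region"].astype(np.uint8);b=cv2.minAreaRect(np.argwhere(m).astype(np.float32)); print(q,L["score"],m.sum(),(np.subtract(cv2.boxPoints(b),(140,150))*6.5).round()[:,::-1].tolist(), (np.subtract(np.argwhere(m).mean(0),(140,150))*6.5).round()[::-1])
E
```

```text
low front L (np.float64(262.0), np.float64(291.0))
low front R (np.float64(328.0), np.float64(259.0))
up front L (np.float64(240.0), np.float64(235.0))
up front R (np.float64(307.0), np.float64(204.0))
low back R (np.float64(315.0), np.float64(252.0))
tab (-20, 0, 102) (np.float64(225.0), np.float64(347.0))
tab (20, 0, 102) (np.float64(340.0), np.float64(292.0))
tab (-20, 0, 72) (np.float64(250.0), np.float64(420.0))
tab (20, 0, 72) (np.float64(361.0), np.float64(364.0))
clip_pod 0.83 267 [[199.0, 67.0], [130.0, 107.0], [251.0, 319.0], [320.0, 279.0]] [237. 219.]
tab_edge 0.77 4842 [[403.0, 200.0], [63.0, 491.0], [439.0, 931.0], [779.0, 641.0]] [422. 576.]
```

```bash
python3 -m creep '[[[0.002,0,0.02,0,0,0],[0.002,0,0.03,0,0,0],[0.002,0,0.04,0,0,0],[0.002,0,0.045,0,0,0],[0.002,0,0.045,0,0,0]]]'
python3 -m creep '[[[0,0,0.006,0,0,0],[0,0,0.012,0,0,0],[0,0,0.018,0,0,0],[0,0,0.022,0,0,0],[0,0,0.027,0,0,0],[0,0,0.027,0,0,0]]]'
python3 - <<'E'
from rel import *
s=cam("side"); cv2.imwrite("pics/j.png",cv2.resize(s["pixels"][140:220,150:230],(600,600),interpolation=2))
o=r.observe();print(o["eef_pos"],o["wrist_force"],o["torque"])
E
```

```text
time: 10.55
eef_pos: [480.3, 214.1, 139.2]
eef_rot: [-0.045, -3.14, 0.001]
wrist_force: [-0.3, 0.6, -1.8]
gripper_width: 32.6
gripper_force: 60.4
time: 11.15
eef_pos: [480.4, 214.1, 125.9]
eef_rot: [-0.046, -3.141, 0.0]
wrist_force: [0.4, 0.3, -0.9]
gripper_width: 32.9
gripper_force: 60.4
[480.49870045 214.16513164 126.11367504] [ 0.09415301  0.00956741 -0.56496665] [-0.00302444  0.03313216  0.05213595]
```

View pics/j.png

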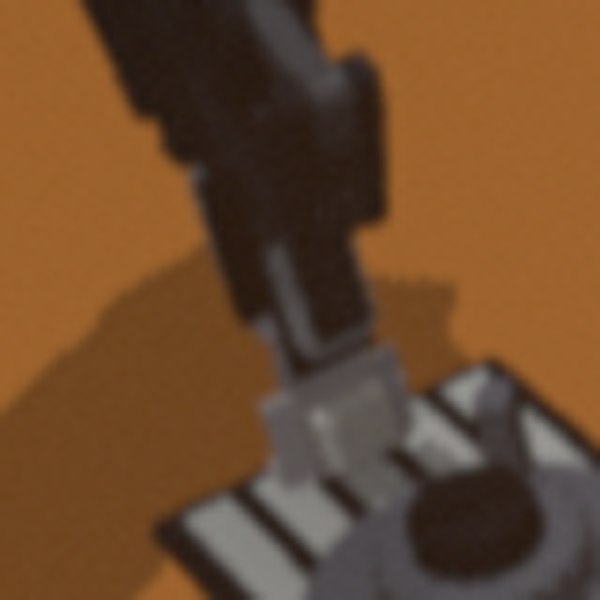

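The pod is now in front of the tab (side crop, pod about (355,430), tab edge from (265,405) to (400,345)), with no contact force. One numeric check, then release.

```bash
python3 - <<'E'
from rel import *
s=cam("side"); o=r.observe(); C=o["eef_pos"]
cr=lambda P:tuple((np.subtract(proj(s,P),(140,150))*7.5+[6,3]).round()[::-1].astype(int))
for off in(38.5,43):
  print(off,[cr(podpt(C,-.03,l,C[2]-off)) for l in((-11,-17,22),(11,-17,22),(11,-17,3),(-11,-17,3))])
print("tab",[cr(X([482,214,-.03],np.array(P,float))) for P in((-20,0,102),(20,0,102),(20,0,72),(-20,0,72))])
E
```

```text
38.5 [(np.int64(310), np.int64(392)), (np.int64(385), np.int64(356)), (np.int64(408), np.int64(416)), (np.int64(334), np.int64(452))]
43 [(np.int64(315), np.int64(405)), (np.int64(389), np.int64(369)), (np.int64(412), np.int64(429)), (np.int64(339), np.int64(465))]
tab [(np.int64(263), np.int64(407)), (np.int64(396), np.int64(342)), (np.int64(420), np.int64(426)), (np.int64(291), np.int64(491))]
```

```bash
python3 -m creep '[[[0,0,0,0,0,0],[0,0,0,0,0,0],[0,0,0,0,0,0]]]' 0.48
python3 -m creep '[[[0,0,0,0,0,0],[0,0,0,0,0,0],[0,0,0,0,0,0]]]' 0.58
python3 -m creep '[[[0,0,0,0,0,0],[0,0,0,0,0,0],[0,0,0,0,0,0],[0,0,0,0,0,0],[0,0,0,0,0,0],[0,0,0,0,0,0]]]' 0.9
```

```text
time: 11.55
eef_pos: [480.6, 214.2, 126.4]
eef_rot: [0.046, 3.141, 0.0]
wrist_force: [-0.3, 0.0, -1.1]
gripper_width: 41.2
gripper_force: 7.4
time: 11.85
eef_pos: [480.6, 214.0, 126.3]
eef_rot: [-0.046, -3.141, 0.001]
wrist_force: [0.5, -0.2, -0.9]
gripper_width: 49.8
gripper_force: 4.8
time: 12.45
eef_pos: [480.6, 214.2, 126.3]
eef_rot: [0.046, 3.141, 0.0]
wrist_force: [0.3, -0.2, 0.2]
gripper_width: 77.1
gripper_force: 0.0
```

```bash
python3 -m creep '[[[0,0,-0.04,0,0,0],[0,0,-0.1,0,0,0],[0,0,-0.18,0,0,0],[0,0,-0.22,0,0,0],[0,-0.08,-0.22,0,0,0],[0,-0.16,-0.22,0,0,0],[0,-0.24,-0.22,0,0,0],[0,-0.32,-0.22,0,0,0],[0,-0.4,-0.22,0,0,0],[0,-0.4,-0.22,0,0,0],[0,-0.4,-0.22,0,0,0]]]' 1
python3 - <<'E'
from rel import *
s,t=cam("side"),cam("top")
cv2.imwrite("pics/k.png",cv2.hconcat([cv2.resize(s["pixels"][130:230,150:250],(400,400),interpolation=2),cv2.resize(t["pixels"][225:325,200:300],(400,400),interpolation=2)]))
print(r.observe()["eef_pos"].round(1),r.observe()["eef_rot"].round(3))
for c in(s,t):
  for q,z in dict(clip_grip=143,sensor_clip=83,tab_edge=102,collar_axis=92,collar_lug=113,locked_mark=77).items():
    for L in r.pinpoint(q,c)[:1]: print(q,atz(c,L["pixel"],z).round(1),round(L["score"],2))
E
```

```text
time: 13.55
eef_pos: [474.8, 13.6, 236.4]
eef_rot: [0.049, 3.141, 0.001]
wrist_force: [0.5, 1.2, 0.7]
gripper_width: 85.4
gripper_force: 0.0
[474.9  14.8 236.3] [4.500e-02 3.141e+00 1.000e-03]
clip_grip [484.4 224.3 143. ] 0.74
sensor_clip [477.5 211.3  83. ] 0.75
tab_edge [479.2 205.6 102. ] 0.92
collar_axis [470.3 136.3  92. ] 0.58
collar_lug [507.5 161.8 113. ] 0.81
locked_mark [514.9 127.1  77. ] 0.64
clip_grip [479.7 222.  143. ] 0.6
sensor_clip [476.9 216.2  83. ] 0.51
tab_edge [479.3 220.3 102. ] 0.64
collar_axis [473.4 135.6  92. ] 0.6
collar_lug [500.7 171.5 113. ] 0.81
locked_mark [520.9 127.2  77. ] 0.86
```

View pics/k.png

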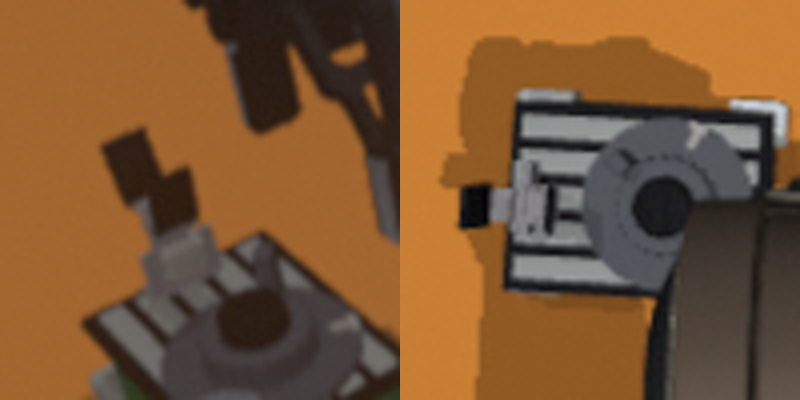

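The clip is shut on the tab, upright and centred (top crop: clip at about (515,205) on the tab; side crop: pod at (180,260) just below the tab edge). The collar is next. I'll push the lug with the clip-side finger of the open gripper, so the other finger and the body stay away from the clip.

```bash
python3 - <<'E'
from h import *
print(row([533,164,200],3.0)); print(r.observe()["q"].round(2))
E
```

```text
[-0.1077, 0.3025, 0.0726, -0.0, -0.0, -0.4641]
[ 0.03  0.03 -0.13  1.41 -0.    0.06]
```

```bash
python3 -m creep '[[[-0.108,0.1,0,0,0,-0.05],[-0.108,0.2,0,0,0,-0.1],[-0.108,0.303,0,0,0,-0.15],[-0.108,0.303,0,0,0,-0.2],[-0.108,0.303,0.02,0,0,-0.25],[-0.108,0.303,0.04,0,0,-0.3],[-0.108,0.303,0.06,0,0,-0.35],[-0.108,0.303,0.073,0,0,-0.4],[-0.108,0.303,0.073,0,0,-0.44],[-0.108,0.303,0.073,0,0,-0.464],[-0.108,0.303,0.073,0,0,-0.464],[-0.108,0.303,0.073,0,0,-0.464]]]' 1
python3 - <<'E'
from look import *
s,t=cam("side"),cam("top")
cv2.imwrite("pics/l.png",cv2.hconcat([cv2.resize(s["pixels"][130:230,150:250],(400,400),interpolation=2),cv2.resize(t["pixels"][225:325,200:300],(400,400),interpolation=2)]))
print(row([533,164,90],3.0)); print(r.observe()["q"].round(2))
for P in((491,170,213),(485,171,105)): print([((np.subtract(proj(c,P),o))*4).round()[::-1] for c,o in((s,(130,150)),(t,(225,200)))])
E
```

```text
time: 15.45
eef_pos: [533.2, 164.1, 199.8]
eef_rot: [2.055, -2.376, 0.0]
wrist_force: [0.3, -0.0, 0.2]
gripper_width: 85.2
gripper_force: 0.0
[0.0003, 0.0003, 0.2197, -0.0, 0.0, -0.0008]
[ 0.3   0.19 -0.03  1.35 -0.   -1.13]
[array([182.,  76.]), array([173., 199.])]
[array([223., 267.]), array([202., 197.])]
```

View pics/l.png

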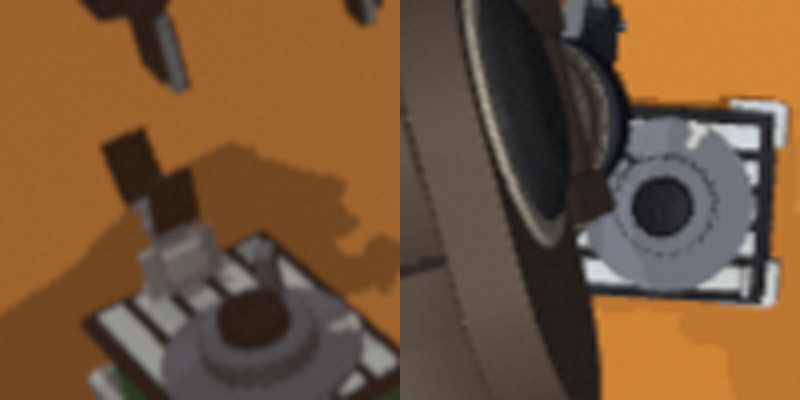

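The side crop shows the pusher fingertip at (180,88), where predicted, and it will come down between the lug (265,245) and the clip. Descending in two steps with a force check.

```bash
python3 -m creep '[[[0,0,0.06,0,0,0],[0,0,0.11,0,0,0],[0,0,0.14,0,0,0],[0,0,0.16,0,0,0],[0,0,0.17,0,0,0],[0,0,0.17,0,0,0]]]'
python3 -m creep '[[[0,0,0.01,0,0,0],[0,0,0.02,0,0,0],[0,0,0.03,0,0,0],[0,0,0.04,0,0,0],[0,0,0.05,0,0,0],[0,0,0.05,0,0,0]]]'
cat > sweep.py <<'E'
from h import *
AX=np.array([479.,137.5])
u=lambda a:np.array([np.cos(a),np.sin(a)])
def tcp(al,push=0):
    d=np.interp(al,[.15,.84],[0,.59]); th=al+np.pi/2+d; n=u(th); xt=u(th-np.pi/2)
    L=AX+34*u(al); cs=[L+i*6*u(al)+j*5*u(al+np.pi/2) for i in(-1,1) for j in(-1,1)]
    h=max(c@n for c in cs)-push; s=np.interp(al,[.15,.84],[2,4.5])
    P=n*h+xt*(xt@L+s); return P-42.7*n,th
if __name__=="__main__":
    o=r.observe();print(o["eef_pos"].round(1),o["wrist_force"].round(1))
    for al in(.84,.76,.68,.6,.5,.4,.3,.2,.1,0,-.1,-.18):
        c,th=tcp(al);q=row([c[0],c[1],90],th,o);print(al,[round(v,3) for v in q],c.round(1),round(th,2))
E
python3 sweep.py
```

```text
time: 16.15
eef_pos: [533.1, 164.1, 114.6]
eef_rot: [2.057, -2.374, -0.0]
wrist_force: [0.3, 0.1, 0.8]
gripper_width: 85.3
gripper_force: 0.0
time: 16.75
eef_pos: [532.6, 164.0, 88.9]
eef_rot: [2.057, -2.373, -0.001]
wrist_force: [0.1, 0.2, -1.0]
gripper_width: 85.4
gripper_force: 0.0
[532.6 164.   88.9] [ 0.1  0.2 -1. ]
0.84 [0.002, -0.009, -0.002, 0.0, -0.0, -0.0] [537.2 162.3] 3.0
0.76 [0.016, -0.015, -0.002, 0.0, -0.0, 0.047] [538.8 154.9] 2.85
0.68 [0.031, -0.018, -0.002, 0.0, -0.0, 0.094] [539.3 147.4] 2.7
0.6 [0.046, -0.019, -0.002, 0.0, -0.0, 0.141] [538.9 139.9] 2.56
0.5 [0.064, -0.018, -0.002, 0.0, -0.0, 0.2] [537.  130.9] 2.37
0.4 [0.082, -0.014, -0.002, 0.0, -0.0, 0.259] [533.7 122.5] 2.18
0.3 [0.098, -0.007, -0.002, 0.0, -0.0, 0.318] [529.1 115. ] 2.0
0.2 [0.113, 0.003, -0.002, 0.0, -0.0, 0.378] [523.4 108.4] 1.81
0.1 [0.124, 0.011, -0.002, 0.0, -0.0, 0.423] [518.6 103.6] 1.67
0 [0.132, 0.017, -0.002, 0.0, -0.0, 0.455] [515.   99.8] 1.57
-0.1 [0.14, 0.024, -0.002, 0.0, -0.001, 0.487] [511.1  96.4] 1.47
-0.18 [0.146, 0.03, -0.002, 0.0, -0.001, 0.512] [507.7  94. ] 1.39
```

```bash
python3 -m creep '[[[0.002,-0.009,0,0,0,0],[0.009,-0.012,0,0,0,0.023],[0.016,-0.015,0,0,0,0.047],[0.023,-0.017,0,0,0,0.07],[0.031,-0.018,0,0,0,0.094],[0.038,-0.019,0,0,0,0.117],[0.046,-0.019,0,0,0,0.141],[0.055,-0.019,0,0,0,0.17],[0.064,-0.018,0,0,0,0.2],[0.064,-0.018,0,0,0,0.2]]]'
python3 - <<'E'
from sweep import *
s=cam("side");t=cam("top")
for c in(s,t):
  for q,z in dict(collar_lug=113,sensor_clip=83,locked_mark=77).items():
    for L in r.pinpoint(q,c)[:1]:
        P=atz(c,L["pixel"],z);print(q,P.round(1),round(L["score"],2), np.arctan2(*(P[:2]-AX)[::-1]).round(2))
o=r.observe();print(o["eef_pos"].round(1),o["wrist_force"].round(1))
for al in(.45,.4,.35,.3,.25,.2,.15,.1,.05,0,-.05,-.1):
    c,th=tcp(al);q=row([c[0],c[1],89],th,o);print(al,[round(v,3) for v in q])
E
```

```text
time: 17.75
eef_pos: [537.0, 131.1, 89.9]
eef_rot: [1.223, -2.893, -0.002]
wrist_force: [-3.2, 1.1, 0.1]
gripper_width: 85.6
gripper_force: 1.9
collar_lug [515.4 159.6 113. ] 0.9 0.55
sensor_clip [476.4 216.2  83. ] 0.64 1.6
locked_mark [512.3 125.4  77. ] 0.68 -0.35
locked_mark [525.4 128.9  77. ] 0.63 -0.18
[537.4 131.3  89.8] [-4.   0.5  1.6]
0.45 [0.009, -0.004, 0.002, 0.0, -0.0, 0.03]
0.4 [0.018, -0.007, 0.002, 0.0, -0.0, 0.06]
0.35 [0.026, -0.009, 0.002, 0.0, -0.0, 0.089]
0.3 [0.035, -0.011, 0.002, 0.0, -0.0, 0.119]
0.25 [0.043, -0.012, 0.002, 0.0, -0.0, 0.148]
0.2 [0.052, -0.012, 0.002, 0.0, -0.0, 0.178]
0.15 [0.061, -0.011, 0.002, 0.0, -0.0, 0.207]
0.1 [0.066, -0.012, 0.002, 0.0, -0.0, 0.223]
0.05 [0.071, -0.012, 0.002, 0.0, -0.0, 0.239]
0 [0.076, -0.012, 0.002, 0.0, -0.0, 0.255]
-0.05 [0.082, -0.011, 0.002, 0.0, -0.0, 0.271]
-0.1 [0.087, -0.011, 0.002, 0.0, -0.0, 0.287]
```

Lug is moving with about 4 N, and the clip is undisturbed. Continuing.

```bash
python3 -m creep '[[[0.009,-0.004,0,0,0,0.03],[0.018,-0.007,0,0,0,0.06],[0.026,-0.009,0,0,0,0.089],[0.035,-0.011,0,0,0,0.119],[0.043,-0.012,0,0,0,0.148],[0.052,-0.012,0,0,0,0.178],[0.061,-0.011,0,0,0,0.207],[0.066,-0.012,0,0,0,0.223],[0.071,-0.012,0,0,0,0.239],[0.076,-0.012,0,0,0,0.255],[0.082,-0.011,0,0,0,0.271],[0.087,-0.011,0,0,0,0.287],[0.087,-0.011,0,0,0,0.287]]]'
python3 - <<'E'
from sweep import *
o=r.observe();print(o["eef_pos"].round(1),o["wrist_force"].round(1))
for al in(-.1,-.14,-.18,-.22,-.26,-.3,-.34):
    c,th=tcp(al);q=row([c[0],c[1],89],th,o);print(al,[round(v,3) for v in q])
E
```

```text
time: 19.45
eef_pos: [511.6, 96.6, 89.8]
eef_rot: [0.158, 3.137, 0.002]
wrist_force: [-1.6, 3.9, -1.3]
gripper_width: 85.5
gripper_force: 1.6
[511.6  96.6  89.8] [-1.6  3.9 -1.3]
-0.1 [0.001, -0.001, 0.002, 0.0, 0.0, -0.0]
-0.14 [0.004, -0.003, 0.002, 0.0, 0.0, 0.013]
-0.18 [0.007, -0.006, 0.002, 0.0, 0.0, 0.025]
-0.22 [0.011, -0.009, 0.002, 0.0, 0.0, 0.038]
-0.26 [0.014, -0.011, 0.002, 0.0, 0.0, 0.051]
-0.3 [0.018, -0.013, 0.002, 0.0, 0.0, 0.063]
-0.34 [0.021, -0.016, 0.002, 0.0, 0.0, 0.076]
```

```bash
python3 -m creep '[[[0.004,-0.003,0,0,0,0.013],[0.007,-0.006,0,0,0,0.025],[0.009,-0.007,0,0,0,0.032],[0.009,-0.007,0,0,0,0.032]]]'
python3 -m creep '[[[0.002,-0.002,0,0,0,0.006],[0.002,-0.002,0,0,0,0.006]]]'
python3 -m creep '[[[0.002,-0.002,0,0,0,0.006],[0.002,-0.002,0,0,0,0.006]]]'
```

```text
time: 19.85
eef_pos: [507.1, 93.4, 89.9]
eef_rot: [0.315, 3.124, 0.001]
wrist_force: [0.7, 3.9, -2.2]
gripper_width: 85.7
gripper_force: 1.7
time: 20.05
eef_pos: [505.9, 92.3, 90.0]
eef_rot: [0.346, 3.121, 0.0]
wrist_force: [2.2, 3.4, -2.0]
gripper_width: 85.2
gripper_force: 1.8
time: 20.25
eef_pos: [504.5, 91.5, 90.1]
eef_rot: [0.376, 3.118, 0.0]
wrist_force: [3.3, 1.6, -1.2]
gripper_width: 85.1
gripper_force: 1.8
```

```bash
python3 -m creep '[[[0,-0.003,0,0,0,0.006],[0,-0.003,0,0,0,0.006]]]'
python3 -m creep '[[[0,-0.003,0,0,0,0.006],[0,-0.003,0,0,0,0.006]]]'
python3 - <<'E'
from sweep import *
s=cam("side");t=cam("top");o=r.observe();print(o["eef_pos"].round(1),o["wrist_force"].round(1))
for c in(s,t):
  for q,z in dict(collar_lug=113,locked_mark=77,collar_axis=92).items():
    for L in r.pinpoint(q,c)[:1]:
        P=atz(c,L["pixel"],z);print(q,P.round(1),round(L["score"],2), np.arctan2(*(P[:2]-AX)[::-1]).round(2))
E
```

```text
time: 20.45
eef_pos: [503.5, 90.5, 90.0]
eef_rot: [-0.406, -3.115, -0.002]
wrist_force: [1.0, 4.9, 0.9]
gripper_width: 85.3
gripper_force: 2.6
time: 20.65
eef_pos: [502.8, 90.2, 89.9]
eef_rot: [-0.434, -3.11, -0.006]
wrist_force: [0.2, 10.0, -1.4]
gripper_width: 85.5
gripper_force: 4.9
[502.8  90.3  89.9] [0.2 9.7 0.1]
collar_lug [511.  131.6 113. ] 0.95 -0.18
locked_mark [513.3 121.   77. ] 0.61 -0.45
collar_axis [472.1 132.8  92. ] 0.9 -2.55
```

```bash
python3 -m creep '[[[0,-0.003,0,0,0,0],[0,-0.003,0,0,0,0],[0,-0.003,0,0,0,0]]]'
python3 -m creep '[[[0,-0.002,0,0,0,0],[0,-0.002,0,0,0,0],[0,-0.002,0,0,0,0]]]'
```

```text
time: 21.35
eef_pos: [502.8, 90.0, 89.9]
eef_rot: [-0.432, -3.111, -0.01]
wrist_force: [1.4, 14.0, -1.7]
gripper_width: 85.4
gripper_force: 7.2
time: 21.65
eef_pos: [502.7, 89.8, 89.9]
eef_rot: [-0.431, -3.111, -0.013]
wrist_force: [1.9, 18.2, -3.1]
gripper_width: 85.6
gripper_force: 8.9
```

The force climbs with no further motion, so the collar is at its stop. Backing off, rising, then checking.

```bash
python3 -m creep '[[[0,0.006,0,0,0,0],[0,0.016,0,0,0,0],[0,0.016,-0.03,0,0,0],[0,0.016,-0.1,0,0,0],[0,0.016,-0.2,0,0,0],[0,0.016,-0.3,0,0,0],[0,-0.08,-0.32,0,0,0],[0,-0.18,-0.32,0,0,0],[0,-0.28,-0.32,0,0,0],[0,-0.38,-0.32,0,0,0],[0,-0.48,-0.32,0,0,0],[0,-0.55,-0.32,0,0,0],[0,-0.55,-0.32,0,0,0],[0,-0.55,-0.32,0,0,0]]]'
python3 - <<'E'
from sweep import *
o=r.observe();print(o["eef_pos"].round(1),o["wrist_force"].round(1))
for _ in range(3):
  s=cam("side");t=cam("top")
  for n,c in(("s",s),("t",t)):
    D={}
    for q,z in dict(collar_lug=113,locked_mark=77,collar_axis=92,sensor_clip=83,clip_grip=143,bare_pack=0,pliers=0,strip_tray=0).items():
      L=r.pinpoint(q,c)
      if L: D[q]=atz(c,L[0]["pixel"],z)[:2].round(0).tolist()
    print(n,D)
cv2.imwrite("pics/z.png",t["pixels"])
E
```

```text
time: 23.05
eef_pos: [426.4, -179.2, 249.6]
eef_rot: [-0.439, -3.11, 0.001]
wrist_force: [-0.8, 1.5, 0.2]
gripper_width: 85.5
gripper_force: 0.0
[ 426.4 -179.2  249.6] [-0.8  1.5  0.2]
s {'collar_lug': [515.0, 124.0], 'locked_mark': [514.0, 124.0], 'collar_axis': [471.0, 140.0], 'sensor_clip': [481.0, 214.0], 'clip_grip': [477.0, 212.0], 'bare_pack': [751.0, 55.0], 'pliers': [539.0, -4.0], 'strip_tray': [760.0, -186.0]}
t {'collar_lug': [511.0, 132.0], 'collar_axis': [482.0, 140.0], 'sensor_clip': [485.0, 218.0], 'clip_grip': [479.0, 214.0], 'bare_pack': [755.0, 47.0], 'pliers': [542.0, -7.0], 'strip_tray': [761.0, -189.0]}
s {'collar_lug': [494.0, 90.0], 'locked_mark': [516.0, 127.0], 'collar_axis': [475.0, 139.0], 'sensor_clip': [480.0, 211.0], 'clip_grip': [482.0, 217.0], 'bare_pack': [759.0, 58.0], 'pliers': [583.0, 268.0], 'strip_tray': [764.0, -187.0]}
t {'collar_lug': [510.0, 130.0], 'locked_mark': [523.0, 128.0], 'collar_axis': [480.0, 137.0], 'sensor_clip': [479.0, 222.0], 'clip_grip': [477.0, 219.0], 'bare_pack': [751.0, 57.0], 'pliers': [541.0, 0.0], 'strip_tray': [767.0, -188.0]}
s {'collar_lug': [516.0, 124.0], 'locked_mark': [510.0, 129.0], 'collar_axis': [473.0, 140.0], 'sensor_clip': [479.0, 216.0], 'clip_grip': [480.0, 218.0], 'bare_pack': [752.0, 51.0], 'pliers': [539.0, -8.0], 'strip_tray': [761.0, -188.0]}
t {'collar_lug': [509.0, 129.0], 'locked_mark': [517.0, 132.0], 'collar_axis': [477.0, 140.0], 'sensor_clip': [481.0, 217.0], 'clip_grip': [475.0, 214.0], 'bare_pack': [750.0, 52.0], 'pliers': [541.0, -11.0], 'strip_tray': [766.0, -183.0]}
```

```bash
python3 -c "
from plant import r
print(r.hand_in())"
```

```text
the job is handed in; nothing more can be done
None
```

The job is handed in: the clip sits upright near the middle of the wide tab, about 19 mm over its edge, and only then was the collar turned clockwise to its stop, with the lug in line with the locked arrow and the other things where they were, all checked by network readings and forces only since my 10 pictures were used up by then.

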